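# Seal the food tub's lid by running the fingertips round its rim

## Robot

A 6-joint arm with a two-finger parallel gripper is mounted at the origin on a cart in front of the work surface, level with it; the furniture and walls round the work are solid. World frame = base frame: x ahead of the robot, y to its left, z up, the work surface at z = 0. Lengths are in mm, angles in rad, forces in N, time in s.
With the tool pointing down it reaches from about 250 to 725 mm from the base axis. Payload 9.7 kg.
Tool frame: the origin (TCP) lies between the finger pads; the fingertips stand 22 mm ahead of it and the grasp point (between the pads) lies 3 mm ahead of it; z points along the fingers, y is the line along which they close (so a half turn about z gives the same grasp; the last joint's range is limited). The gripper opens to 85 mm and grips with 20 to 120 N. Pads are 22 mm wide; open, the fingers measure 114 mm over their backs; the gripper's body (76 mm by 85 mm) begins 54 mm behind the grasp point. The pads swing forward as they close: fully open they stand 13 mm farther back than shut.
Start: joints at [-1.125, 0.087, 0.176, 1.66, 0, 1.571], TCP at [237.146, -496.245, 253.284] pointing down, gripper open.
Joint ranges: [-3.13, 3.13], [-0.85, 1.81], [-1.15, 1.24], [-2.2, 2.28], [-1.44, 1.52], [-3.14, 3.14]. Speed limits (rad/s): [2.22, 2.22, 2.57, 3.14, 3.14, 3.14].

## Interface

Orientations are given as a unit quaternion [w, x, y, z].
In Python, from station import ctrl, cams gives the robot as it stands.
- The arm moves only by the shell command python3 -m inch 'ROWS' [FORCE]. ROWS is a JSON object of lists of equal length, an entry for each row: "dr": the turn, a rotation vector about the world's x, y, z in units of 5 degrees (1.0 is 5 degrees), a list of three; "slide": the shift along the world's x, y, z in units of 30 mm (1.0 is 30 mm), a list of three; "claw": the opening, from -1 (shut) to 1 (fully open). In form: {"dr": [[ax, ay, az], ...], "slide": [[x, y, z], ...], "claw": [claw, ...]}. A call has 1 to 20 rows; each row shifts and turns the commanded pose from where the row before left it; what a row does not reach is not made up. A row lasts 1/12 s, in which the tool goes at most 41.7 mm and 7.16 degrees, less where a joint would pass 70% of its speed; a pose out of reach is approached as far as the arm can. A call is refused whole if a number of a shift passes 1 or a number of a turn 1, either way. A call with a gripper value outside its range is refused whole. The fingers move at their own pace and stop on an object; FORCE is the grip in N (left out, the last holds). Time passes only in rows, so rows that do not move let the fingers close. It gives the time, the measured TCP pose, the force, the opening and the grip force at its end, in the units of the state.
- ctrl.state(): the state, without advancing time (a new reading comes with each control period).
- cams.grab_frame(name): name is "side" or "top"; returns the picture (384x512x3 uint8, blue, green, red); there is no depth.
- cams.camera_params(name): a dict with "vertical_fov" (degrees; the focal length in pixels is half the picture's height over the tangent of half this angle, whatever the lens; pixels are square), "cx", "cy" (the principal point, pixels), "R" (3x3) and "t" (3): a world point X has camera coordinates R X + t. Camera axes: x right, y down, z forward; pixel columns grow to the right and rows downward; lengths in mm; the calibration is good to about 2 mm. A picture is of the moment at which its call begins. camera_params takes no time and is no camera call.
- ctrl.close_job(): hands the job in; it is judged then, once.
The state is a dict: "t": time; "qpos": joint angles; "qvel": joint speeds; "joint_torque": joint torques, N m; "position": TCP position; "ee_rot": TCP orientation; "ft_force": force on the tool from outside, world axes, zero at the start; "torque": the same for the moment, N m; "gripper_width": finger opening in mm; "finger_force": force on a finger pad.
Only numpy, scipy, OpenCV 4.12 (cv2) and the standard library are available. Lean on these libraries where they do the work, as an engineer would, in place of code of your own. Each camera call takes 0.05 s, during which the arm holds its last target. There are 200 camera calls.

## Task

The red lid of the glass food tub is only resting crookedly on its rim. Seal it: with the fingertips shut together, press its near left corner down first, then run them round the lid's rim clockwise as seen from above - left side, far side, right side, near side and back to that first corner - driving the air out ahead of them, until the lid is flush all round. Press gently, do not lift, tip or shove the tub or pull up its lid, and leave the mug, the tomato and the spice jar where they stand.

Things in the scene. Friction and masses are not known exactly. Their poses are not given: they have to be found in the camera images.
- tub: Rectangular glass food tub, about 0.85 kg with its contents, 99 mm (x) by 139 mm (y) over the lid, 60 mm high with the lid home, loose on a grippy base (friction about 0.8). Origin: centre of the underside; x: along its short side, away from the robot; y: along its long side, to the left; z up. It is turned at most 0.35 rad, so 'near left' is always the corner at its -x, +y.
- tub_lid (a joint): How far the whole lid is lifted straight up off the tub, m: 0 at the start and throughout the job. The red plastic lid is one stiff piece, 99 x 139 mm and 9 mm thick, smooth (friction about 0.3), with a flat-topped rim. At the start its corners stand 4 to 9 mm proud of home, each by the sum of its two sides.
- lid_left (a joint): How far the lid's left short side (+y) stands proud, as an angle about the right side, rad: times 0.130 m = its height above home. 0 = home (hard stop), 0.016 to 0.034 at the start. The seal holds each side by friction, without spring: it sinks at about 8 N pressed on that side, stays where it is left, and takes about 15 N pressed in the lid's middle.
- lid_right (a joint): The same for the right short side (-y): times 0.130 m = its height above home; 0 = home, 0.016 to 0.034 at the start; sinks at about 8 N pressed on that side.
- lid_far (a joint): The same for the far long side (+x): times 0.090 m = its height above home; 0 = home, 0.022 to 0.044 at the start; sinks at about 8 N pressed on that side.
- lid_near (a joint): The same for the near long side (-x): times 0.090 m = its height above home; 0 = home, 0.022 to 0.044 at the start; sinks at about 8 N pressed on that side.
- near_left (a point): Point on the top face of the lid's rim at the near left corner (-x, +y of the tub), on the line along which the fingertips run, 10 mm in from the lid's outer edge. It moves with the lid; with the lid fully home it lies 60 mm above the tub's underside.
- mid_left (a point): Point on the top face of the lid's rim at the middle of the left short side (+y), on the line along which the fingertips run, 10 mm in from the lid's outer edge. It moves with the lid; with the lid fully home it lies 60 mm above the tub's underside.
- far_left (a point): Point on the top face of the lid's rim at the far left corner (+x, +y), on the line along which the fingertips run, 10 mm in from the lid's outer edge. It moves with the lid; with the lid fully home it lies 60 mm above the tub's underside.
- mid_far (a point): Point on the top face of the lid's rim at the middle of the far long side (+x), on the line along which the fingertips run, 10 mm in from the lid's outer edge. It moves with the lid; with the lid fully home it lies 60 mm above the tub's underside.
- far_right (a point): Point on the top face of the lid's rim at the far right corner (+x, -y), on the line along which the fingertips run, 10 mm in from the lid's outer edge. It moves with the lid; with the lid fully home it lies 60 mm above the tub's underside.
- mid_right (a point): Point on the top face of the lid's rim at the middle of the right short side (-y), on the line along which the fingertips run, 10 mm in from the lid's outer edge. It moves with the lid; with the lid fully home it lies 60 mm above the tub's underside.
- near_right (a point): Point on the top face of the lid's rim at the near right corner (-x, -y), on the line along which the fingertips run, 10 mm in from the lid's outer edge. It moves with the lid; with the lid fully home it lies 60 mm above the tub's underside.
- mid_near (a point): Point on the top face of the lid's rim at the middle of the near long side (-x), on the line along which the fingertips run, 10 mm in from the lid's outer edge. It moves with the lid; with the lid fully home it lies 60 mm above the tub's underside.
- mug: White mug with a dark handle, 81 mm across, 116 mm with the handle, 95 mm high, standing to the left of the tub; a bystander. Origin: centre of the underside of the whole outline.
- tomato: Red tomato, 74 mm across and 69 mm high, to the right of the tub; a bystander. Origin: underside.
- spice_jar: Spice jar with a red cap, 45 mm across and 106 mm high, beyond the tub; a bystander. Origin: centre of the underside.

How it is judged:
By the outcome, as a careful person would: the job done as asked, in the order asked, and still so for the second after the job is handed in, with the robot touching nothing.
It also fails if it takes over 58 s, if anything falls off the work surface, if the arm or the gripper's body presses on something with over 40 N, if the wrist force passes 120 N, or if a joint passes its speed limit or range.

## Working session

There is one attempt and no reset: what is moved stays moved. The work goes in short steps, Python scripts to look and compute and a shell command to move; the robot and the scene stay as the last step left them, time stands still between calls to the robot, and variables do not carry over. Pictures are saved under pics/ and viewed, at most 10 in all, crops included, and the job is handed in when it is done.

```bash
ls; mkdir -p pics
python3 - <<'E'
from station import ctrl,cams
import cv2
for n in("top","side"):
    p=cams.camera_params(n);print(n,p)
    cv2.imwrite(f"pics/{n}0.png",cams.grab_frame(n))
print(ctrl.state())
E
```

```text
pics
top {'vertical_fov': 50.856234734522005, 'cx': 254.97658990754968, 'cy': 191.67884909225089, 'R': array([[-0.0121482 , -0.99986931, -0.01066695],
       [-0.9976636 ,  0.01283726, -0.06710104],
       [ 0.06722921,  0.00982688, -0.99768916]]), 't': array([  29.09862475,  523.86171183, 1124.60281685])}
side {'vertical_fov': 44.59784331138798, 'cx': 244.17364257174614, 'cy': 201.8860307155956, 'R': array([[-8.24053713e-01, -5.66511221e-01,  7.18028934e-04],
       [-2.71198062e-01,  3.93374385e-01, -8.78469239e-01],
       [ 4.97380227e-01, -7.24100566e-01, -4.77798367e-01]]), 't': array([433.73164738, 205.71568978, 949.66450768])}
{'t': 0.1, 'qpos': array([-1.12499075e+00,  8.73606403e-02,  1.75226735e-01,  1.65981194e+00,
       -2.32575440e-05,  1.57081171e+00]), 'qvel': array([-0.00055071, -0.00049426,  0.00493917,  0.00091816,  0.00147023,
       -0.00011779]), 'joint_torque': array([-1.77773269e-03, -5.21561229e+01,  4.65654445e+01,  1.60769251e-02,
        1.96329830e-05,  2.19383189e-06]), 'position': array([ 237.06684265, -496.08165923,  252.68524389]), 'ee_rot': array([-5.57966234e-04,  9.75261402e-01,  2.21053991e-01, -1.38402144e-04]), 'ft_force': array([ 0.80367925,  0.21193693, -0.43370861]), 'torque': array([ 0.07274435,  0.04184171, -0.04830173]), 'finger_force': 0.0, 'gripper_width': 85.33885527793836}
```

View pics/top0.png

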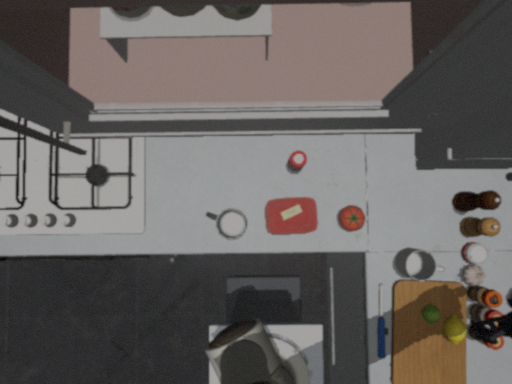

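View pics/side0.png

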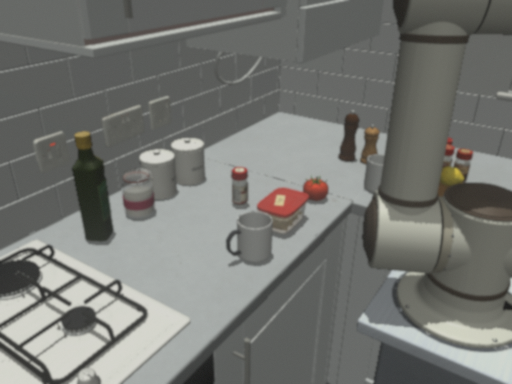

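The top view shows the red lid centred near (291,216), the mug at (232,223), the tomato at (351,218) and the spice jar's red cap at (298,159). In the side view the lid is near (284,204).

```bash
cat > h.py <<'E'
from station import ctrl,cams
import cv2,numpy as np
def ray(n,uv,z):
    p=cams.camera_params(n);f=192/np.tan(np.radians(p["vertical_fov"]/2))
    R=np.array(p["R"]);t=np.array(p["t"]);C=-R.T@t
    d=R.T@np.array([(uv[0]-p["cx"])/f,(uv[1]-p["cy"])/f,1]);return C+d*(z-C[2])/d[2]
def proj(n,X):
    p=cams.camera_params(n);f=192/np.tan(np.radians(p["vertical_fov"]/2))
    c=np.array(p["R"])@X+p["t"];return np.array([p["cx"]+f*c[0]/c[2],p["cy"]+f*c[1]/c[2]])
def red(im):
    b,g,r=[im[...,i].astype(int) for i in range(3)]
    return (((r-np.maximum(b,g))>45)*255).astype(np.uint8)
E
python3 - <<'E'
from h import *
for n in("top","side"):
    im=cv2.imread(f"pics/{n}0.png")
    S=4
    m=red(cv2.resize(im,None,fx=S,fy=S,interpolation=cv2.INTER_CUBIC))
    cs,_=cv2.findContours(m,cv2.RETR_EXTERNAL,cv2.CHAIN_APPROX_NONE)
    for c in cs:
        if cv2.contourArea(c)<60*16: continue
        pts=(c[:,0,:]+.5)/S-.5
        M=cv2.moments(c);cen=np.array([M['m10']/M['m00']+.5,M['m01']/M['m00']+.5])/S-.5
        print(n,cv2.contourArea(c)/16,cen,ray(n,cen,64).round(1),pts.min(0),pts.max(0))
        if cv2.contourArea(c)/16>900 and n=="top":
            w=np.array([ray(n,p,64)[:2] for p in pts]).astype(np.float32)
            r=cv2.minAreaRect(w);print(r,cv2.boxPoints(r).round(1).tolist())
    v=cv2.resize(im[150:270,190:380] if n=="top" else im[160:260,210:340],None,fx=4 if n=="top" else 6,fy=4 if n=="top" else 6,interpolation=cv2.INTER_CUBIC)
    cv2.imwrite(f"pics/{n}0c.png",v)
# mug centre estimate
print(ray("top",(232,223),95))
E
```

```text
top 67.03125 [496.00806138 344.2239122 ] [ 110.8 -607.    64. ] [486.625 335.875] [503.125 349.125]
top 63.15625 [493.64706004 313.74659822] [ 189.6 -604.9   64. ] [485.125 310.375] [502.125 317.875]
top 226.96875 [492.90973083 298.75622447] [ 228.6 -605.    64. ] [484.125 290.375] [501.625 307.125]
top 79.15625 [360.17546717 217.72277602] [ 447.1 -260.5   64. ] [356.125 209.375] [363.875 226.375]
top 249.0625 [348.35460059 217.95716228] [ 446.8 -228.7   64. ] [339.875 205.875] [358.375 229.625]
top 1651.71875 [291.28876722 215.39506433] [455.6 -75.2  64. ] [266.125 197.125] [316.625 233.375]
((455.7166748046875, -75.12734985351562), (95.34159851074219, 135.09521484375), 3.0616371631622314) [[404.5, -10.199999809265137], [411.70001220703125, -145.10000610351562], [506.8999938964844, -140.0], [499.70001220703125, -5.099999904632568]]
top 209.65625 [297.82833383 158.72249342] [609.6 -95.8  64. ] [289.375 150.625] [306.125 166.875]
side 1225.71875 [289.66294755 198.49481915] [448.  -93.4  64. ] [257.125 179.375] [326.875 216.125]
side 73.03125 [449.36829625 146.01667023] [ 198.8 -707.1   64. ] [446.125 137.625] [453.625 153.125]
[437.36046298  83.09446317  95.        ]
```

View pics/top0c.png

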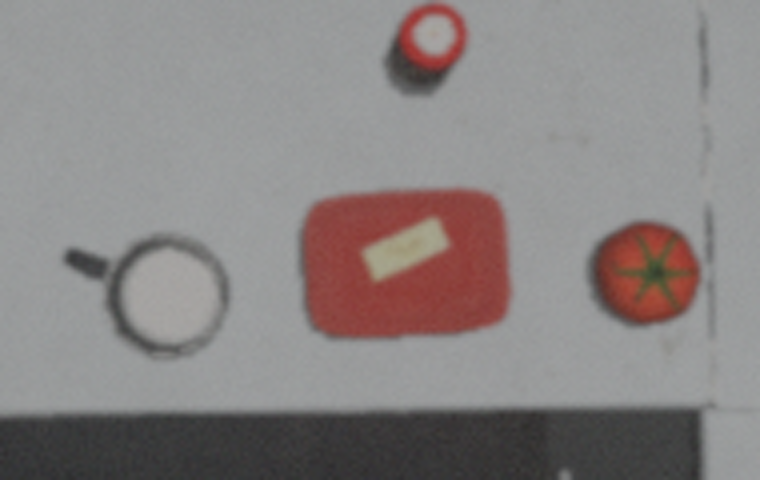

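View pics/side0c.png

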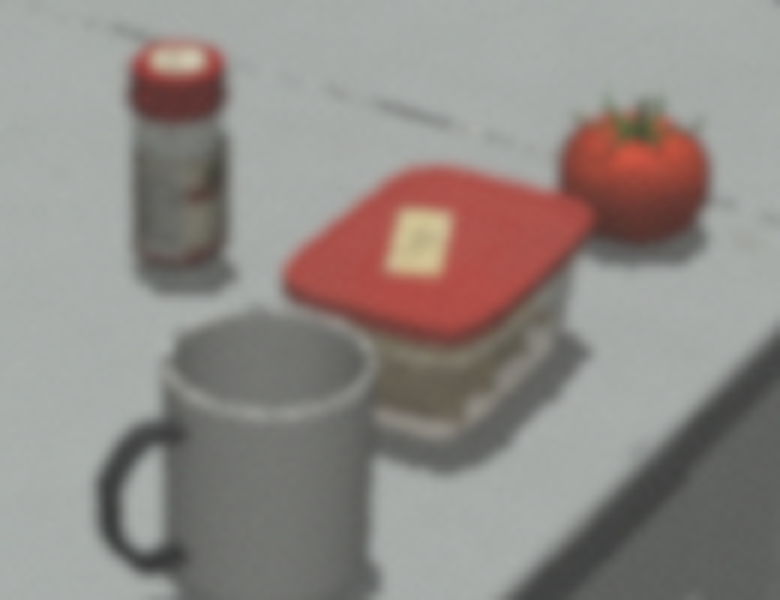

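The lid is a clean rectangle centred at about (455.7, −75.1), yaw +0.053 rad. In the crops the mug, tomato and jar are all clear of the rim. Now I'll move above the near left corner with the fingers shut and the yaw aligned.

```bash
python3 -m inch '{"dr":[[0,0,-0.9],[0,0,-0.9],[0,0,-0.9],[0,0,-0.9],[0,0,-0.9],[0,0,0],[0,0,0],[0,0,0],[0,0,0],[0,0,0],[0,0,0],[0,0,0],[0,0,0],[0,0,0],[0,0,0],[0,0,0],[0,0,0],[0,0,0],[0,0,0],[0,0,0]],"slide":[[0.293,0.797,0],[0.293,0.797,0],[0.293,0.797,0],[0.293,0.797,0],[0.293,0.797,0],[0.293,0.797,0],[0.293,0.797,0],[0.293,0.797,0],[0.293,0.797,0],[0.293,0.797,0],[0.293,0.797,0],[0.293,0.797,0],[0.293,0.797,0],[0.293,0.797,0],[0.293,0.797,0],[0.293,0.797,0],[0.293,0.797,0],[0.293,0.797,0],[0.293,0.797,0],[0.293,0.797,0]],"claw":[-1,-1,-1,-1,-1,-1,-1,-1,-1,-1,-1,-1,-1,-1,-1,-1,-1,-1,-1,-1]}' 20
python3 -m inch '{"dr":[[0,0,0],[0,0,0],[0,0,0],[0,0,0],[0,0,0],[0,0,0]],"slide":[[0,0,-0.8],[0,0,-0.8],[0,0,-0.8],[0,0,-0.8],[0,0,0],[0,0,0]],"claw":[-1,-1,-1,-1,-1,-1]}'
```

```text
t: 1.77
position: [413.0, -16.7, 253.1]
ee_rot: [0.0, 1.0, 0.027, -0.0]
ft_force: [0.3, 0.2, -1.0]
gripper_width: 0.2
finger_force: 0.0
t: 2.27
position: [412.2, -18.0, 156.8]
ee_rot: [-0.0, 1.0, 0.027, -0.001]
ft_force: [0.4, -0.3, 0.8]
gripper_width: 0.1
finger_force: 0.0
```

```bash
python3 -m inch '{"dr":[[0,0,0],[0,0,0],[0,0,0],[0,0,0],[0,0,0],[0,0,0]],"slide":[[0.02,0,-0.5],[0,0,-0.5],[0,0,-0.5],[0,0,-0.25],[0,0,0],[0,0,0]],"claw":[-1,-1,-1,-1,-1,-1]}'
python3 - <<'E'
from h import *
v=[]
for n in("top","side"):
    im=cams.grab_frame(n);cv2.imwrite(f"pics/{n}1.png",im)
    p=ctrl.state()["position"];tip=p-[0,0,22];print(p,proj(n,tip),proj(n,p))
    x,y=proj(n,tip).astype(int)-[40,45]
    c=cv2.resize(im[y:y+90,x:x+95],None,fx=4.2,fy=6.6,interpolation=cv2.INTER_CUBIC) if 0 else cv2.resize(im[y:y+90,x:x+95],None,fx=4.2,fy=4.2,interpolation=cv2.INTER_CUBIC)
    q=((proj(n,tip)-[x,y]+.5)*4.2).astype(int);cv2.circle(c,tuple(int(a) for a in q),3,(0,255,0),1);v.append(c)
cv2.imwrite("pics/both1.png",np.hstack(v))
E
```

```text
t: 2.77
position: [414.0, -18.1, 106.0]
ee_rot: [0.0, 1.0, 0.026, 0.0]
ft_force: [-0.6, -0.1, -0.5]
gripper_width: 0.1
finger_force: 0.0
[414.13752209 -18.1129924  106.21112529] [270.58198702 231.30050594] [270.81877844 231.56190777]
[414.19385395 -18.10079313 106.21592088] [286.78986224 206.98264609] [287.19714761 198.9377866 ]
```

View pics/both1.png

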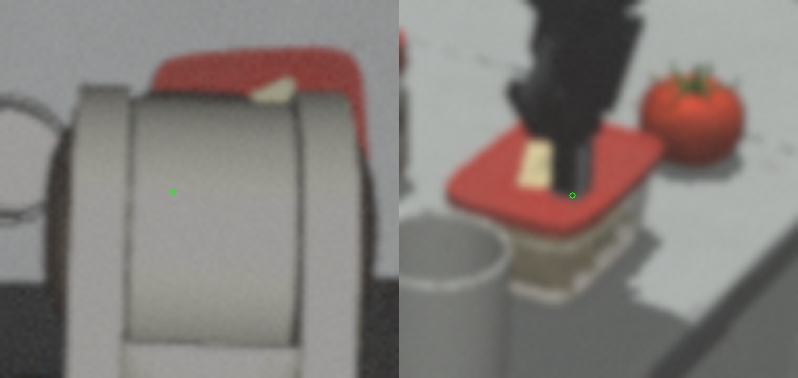

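In the right crop the fingertip is over the near left corner, with the projected tip dot on its lower end. That agrees with the calibration, so I'll feel my way down.

```bash
python3 -m inch '{"dr":[[0,0,0],[0,0,0],[0,0,0],[0,0,0]],"slide":[[-0.02,0,-0.2],[0,0,-0.2],[0,0,0],[0,0,0]],"claw":[-1,-1,-1,-1]}' | egrep 'pos|ft'
for i in 1 2 3 4; do python3 -m inch '{"dr":[[0,0,0],[0,0,0],[0,0,0]],"slide":[[0,0,-0.04],[0,0,0],[0,0,0]],"claw":[-1,-1,-1]}' | egrep 'pos|ft'; done
```

```text
position: [412.7, -18.0, 92.4]
ft_force: [0.4, 0.4, 0.4]
position: [413.0, -18.0, 91.6]
ft_force: [-0.6, -0.3, 0.1]
position: [412.9, -18.1, 90.3]
ft_force: [0.7, -0.7, 0.1]
position: [413.0, -18.0, 89.3]
ft_force: [0.1, 0.0, 0.4]
position: [413.1, -18.0, 88.2]
ft_force: [-0.2, 1.1, 2.9]
```

```bash
for i in 1 2 3 4; do python3 -m inch '{"dr":[[0,0,0],[0,0,0],[0,0,0]],"slide":[[0,0,-0.04],[0,0,0],[0,0,0]],"claw":[-1,-1,-1]}' | egrep 'pos|ft'; done
```

```text
position: [413.0, -18.1, 86.8]
ft_force: [-1.2, 0.2, 4.1]
position: [413.0, -18.0, 85.5]
ft_force: [-0.1, 0.3, 2.6]
position: [412.9, -18.0, 84.3]
ft_force: [0.4, -0.4, 3.7]
position: [412.9, -18.0, 83.1]
ft_force: [-0.4, 0.4, 4.4]
```

```bash
for i in 1 2 3; do python3 -m inch '{"dr":[[0,0,0],[0,0,0],[0,0,0]],"slide":[[0,0,-0.02],[0,0,0],[0,0,0]],"claw":[-1,-1,-1]}' | egrep 'pos|ft'; done
```

```text
position: [412.9, -18.0, 82.5]
ft_force: [-0.1, -0.3, 3.0]
position: [413.0, -18.0, 82.0]
ft_force: [-0.7, -0.0, 4.4]
position: [413.0, -18.0, 81.4]
ft_force: [-0.9, 0.2, 4.2]
```

```bash
for i in 1 2; do python3 -m inch '{"dr":[[0,0,0],[0,0,0],[0,0,0]],"slide":[[0,0,-0.02],[0,0,0],[0,0,0]],"claw":[-1,-1,-1]}' | egrep 'pos|ft'; done
```

```text
position: [413.0, -18.0, 80.9]
ft_force: [0.1, 0.8, 5.0]
position: [413.1, -18.1, 80.4]
ft_force: [-0.5, 0.6, 6.9]
```

```bash
for i in 1 2; do python3 -m inch '{"dr":[[0,0,0],[0,0,0],[0,0,0]],"slide":[[0,0,-0.02],[0,0,0],[0,0,0]],"claw":[-1,-1,-1]}' | egrep 'pos|ft'; done
```

```text
position: [413.2, -18.1, 80.0]
ft_force: [-1.8, 0.5, 8.0]
position: [413.2, -18.1, 79.5]
ft_force: [-0.7, -0.4, 7.4]
```

Run:
```python
from h import *
im0=cv2.imread("pics/side0.png");im=cams.grab_frame("side");cv2.imwrite("pics/side2.png",im)
f=lambda a:cv2.resize(a[170:250,245:340],None,fx=4.2,fy=4.2,interpolation=cv2.INTER_CUBIC)
cv2.imwrite("pics/cmp2.png",np.hstack([f(im0),f(im)]))
print(proj("side",np.array([413,-18,60])),proj("side",np.array([413,-18,68])))
```

```text
[286.75567387 215.82368926] [286.9013682  212.97336307]
```

View pics/cmp2.png

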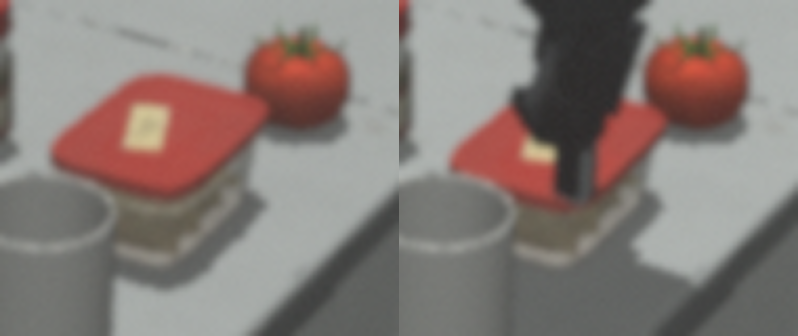

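The right half shows the near left lid corner lowered by about 2.6 px (about 7 mm), while the tub's bottom edge has not moved. I'll keep pressing gently until the stop is clear.

```bash
for i in 1 2 3; do python3 -m inch '{"dr":[[0,0,0],[0,0,0],[0,0,0]],"slide":[[0,0,-0.02],[0,0,0],[0,0,0]],"claw":[-1,-1,-1]}' | egrep 'pos|ft'; done
```

```text
position: [413.3, -18.1, 79.0]
ft_force: [-1.3, 0.5, 10.2]
position: [413.3, -18.1, 78.6]
ft_force: [-1.5, 0.6, 10.9]
position: [413.4, -18.0, 78.2]
ft_force: [-2.0, 0.6, 12.2]
```

The force now rises steadily past the stop (about 2 N/mm of tool compliance), so that corner is home at about 12 N. Next I'll sweep the left side.

```bash
for i in 1 2 3 4; do python3 -m inch '{"dr":[[0,0,0],[0,0,0],[0,0,0],[0,0,0],[0,0,0],[0,0,0]],"slide":[[0.109,0.006,0],[0.109,0.006,0],[0.109,0.006,0],[0.109,0.006,0],[0.109,0.006,0],[0.109,0.006,0]],"claw":[-1,-1,-1,-1,-1,-1]}' | egrep 'pos|ft'; done
```

```text
position: [432.4, -17.0, 78.1]
ft_force: [-6.8, 1.0, 13.9]
position: [452.1, -15.9, 78.2]
ft_force: [-6.7, 0.8, 16.2]
position: [471.6, -14.8, 78.2]
ft_force: [-6.7, 0.9, 16.2]
position: [491.5, -13.8, 78.2]
ft_force: [-4.1, 0.0, 13.2]
```

```bash
python3 -m inch '{"dr":[[0,0,0],[0,0,0],[0,0,0],[0,0,0]],"slide":[[0,0,-0.02],[0,0,0],[0,0,0],[0,0,0]],"claw":[-1,-1,-1,-1]}' | egrep 'pos|ft'
for i in 1 2 3 4; do python3 -m inch '{"dr":[[0,0,0],[0,0,0],[0,0,0],[0,0,0],[0,0,0],[0,0,0],[0,0,0],[0,0,0],[0,0,0]],"slide":[[0.006,-0.11,0],[0.006,-0.11,0],[0.006,-0.11,0],[0.006,-0.11,0],[0.006,-0.11,0],[0.006,-0.11,0],[0.006,-0.11,0],[0.006,-0.11,0],[0.006,-0.11,0]],"claw":[-1,-1,-1,-1,-1,-1,-1,-1,-1]}' | egrep 'pos|ft'; done
```

```text
position: [491.9, -13.8, 78.0]
ft_force: [-3.0, 0.9, 15.0]
position: [494.2, -43.2, 78.5]
ft_force: [-0.6, 3.9, 17.6]
position: [496.2, -72.5, 79.1]
ft_force: [-0.7, 7.4, 21.0]
position: [497.9, -102.3, 79.0]
ft_force: [-0.5, 5.7, 18.7]
position: [498.9, -132.3, 78.0]
ft_force: [-0.1, 4.5, 12.0]
```

```bash
python3 -m inch '{"dr":[[0,0,0],[0,0,0],[0,0,0],[0,0,0]],"slide":[[0,0,-0.02],[0,0,0],[0,0,0],[0,0,0]],"claw":[-1,-1,-1,-1]}' | egrep 'pos|ft'
for i in 1 2 3 4; do python3 -m inch '{"dr":[[0,0,0],[0,0,0],[0,0,0],[0,0,0],[0,0,0],[0,0,0]],"slide":[[-0.11,-0.006,0],[-0.11,-0.006,0],[-0.11,-0.006,0],[-0.11,-0.006,0],[-0.11,-0.006,0],[-0.11,-0.006,0]],"claw":[-1,-1,-1,-1,-1,-1]}' | egrep 'pos|ft'; done
```

```text
position: [499.0, -132.3, 77.6]
ft_force: [0.3, 4.1, 13.9]
position: [480.9, -134.3, 78.6]
ft_force: [7.8, -0.8, 15.6]
position: [461.3, -135.5, 78.7]
ft_force: [7.1, -1.0, 15.0]
position: [441.5, -136.8, 78.8]
ft_force: [7.6, -1.4, 15.0]
position: [421.2, -137.7, 78.3]
ft_force: [5.3, -1.4, 13.6]
```

```bash
python3 -m inch '{"dr":[[0,0,0],[0,0,0],[0,0,0],[0,0,0]],"slide":[[-0.04,0.03,0],[0,0,0],[0,0,0],[0,0,0]],"claw":[-1,-1,-1,-1]}' | egrep 'pos|ft'
for i in 1 2 3 4; do python3 -m inch '{"dr":[[0,0,0],[0,0,0],[0,0,0],[0,0,0],[0,0,0],[0,0,0],[0,0,0],[0,0,0],[0,0,0]],"slide":[[-0.006,0.11,0],[-0.006,0.11,0],[-0.006,0.11,0],[-0.006,0.11,0],[-0.006,0.11,0],[-0.006,0.11,0],[-0.006,0.11,0],[-0.006,0.11,0],[-0.006,0.11,0]],"claw":[-1,-1,-1,-1,-1,-1,-1,-1,-1]}' | egrep 'pos|ft'; done
python3 -m inch '{"dr":[[0,0,0],[0,0,0],[0,0,0],[0,0,0]],"slide":[[0,0.02,-0.02],[0,0,0],[0,0,0],[0,0,0]],"claw":[-1,-1,-1,-1]}'
```

```text
position: [419.9, -136.8, 78.3]
ft_force: [5.0, -1.8, 15.2]
position: [417.9, -107.9, 78.8]
ft_force: [0.1, -10.4, 20.6]
position: [416.0, -78.0, 78.7]
ft_force: [-1.0, -5.8, 21.1]
position: [413.2, -47.2, 76.7]
ft_force: [-1.0, 0.2, 5.0]
position: [411.0, -16.8, 76.0]
ft_force: [-0.4, 0.3, 0.3]
t: 19.08
position: [411.0, -16.6, 75.4]
ee_rot: [0.0, 1.0, 0.027, -0.0]
ft_force: [-0.2, -0.3, -0.7]
gripper_width: 0.2
finger_force: 0.0
```

Run:
```python
from h import *
v=[]
for n,(y,x) in(("top",(180,240)),("side",(165,235))):
    im=cams.grab_frame(n);cv2.imwrite(f"pics/{n}3.png",im)
    v.append(cv2.resize(im[y:y+90,x:x+95],None,fx=4.2,fy=4.2,interpolation=cv2.INTER_CUBIC))
cv2.imwrite("pics/both3.png",np.hstack(v))
```

```text
(no output)
```

View pics/both3.png

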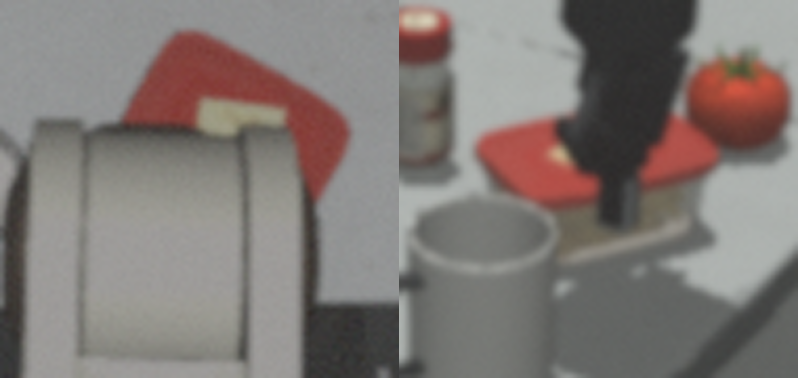

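Left half: the tub has turned clockwise by about 25° under the last drag, and the fingertips ran off its near edge (right half: they now stand in front of the lid, with no contact). I'll back off, raise the tool clear and measure again.

```bash
python3 -m inch '{"dr":[[0,0,0],[0,0,0],[0,0,0],[0,0,0],[0,0,0],[0,0,0],[0,0,0],[0,0,0],[0,0,0],[0,0,0],[0,0,0],[0,0,0],[0,0,0]],"slide":[[-0.2,0,0],[-0.2,0,0.1],[0,0,0.6],[0,0,0.9],[0,0,0.9],[0,-0.9,0.9],[0,-0.9,0],[0,-0.9,0],[0,-0.9,0],[0,-0.9,0],[0,-0.9,0],[0,-0.9,0],[0,0,0]],"claw":[-1,-1,-1,-1,-1,-1,-1,-1,-1,-1,-1,-1,-1]}' | egrep 't:|pos|ft'
cat > meas.py <<'E'
from h import *
import sys
k=sys.argv[1]
for n in("top","side"):
    im=cams.grab_frame(n);cv2.imwrite(f"pics/{n}{k}.png",im)
    S=4;m=red(cv2.resize(im,None,fx=S,fy=S,interpolation=cv2.INTER_CUBIC))
    cs,_=cv2.findContours(m,cv2.RETR_EXTERNAL,cv2.CHAIN_APPROX_NONE)
    c=max(cs,key=cv2.contourArea);pts=(c[:,0,:]+.5)/S-.5
    if n=="top":
        w=np.array([ray(n,p,60)[:2] for p in pts]).astype(np.float32)
        r=cv2.minAreaRect(w);b=cv2.boxPoints(r);cen=np.array(r[0]);print(r)
        # long axis -> tub y
        e=[b[1]-b[0],b[2]-b[1]];l=max(e,key=np.linalg.norm);l=l/np.linalg.norm(l);l=l*np.sign(l[1])
        yaw=np.arctan2(-l[0],l[1]);print("yaw",yaw,"centre",cen)
        X=np.array([np.cos(yaw),np.sin(yaw)]);Y=np.array([-X[1],X[0]])
        for nm,a,c2 in(("near_left",-1,1),("mid_left",0,1),("far_left",1,1),("mid_far",1,0),("far_right",1,-1),("mid_right",0,-1),("near_right",-1,-1),("mid_near",-1,0)):print(nm,(cen+39.5*a*X+59.5*c2*Y).round(1))
    y,x=(175,230) if n=="top" else(160,230)
    v=cv2.resize(im[y:y+95,x:x+95],None,fx=4.2,fy=4.2,interpolation=cv2.INTER_CUBIC)
    o=v if n=="top" else np.hstack([o,v])
cv2.imwrite(f"pics/both{k}.png",o)
E
python3 meas.py 4
```

```text
t: 20.27
position: [398.3, -208.7, 177.4]
ee_rot: [0.001, 1.0, 0.025, -0.0]
ft_force: [0.8, 0.4, 0.4]
((466.1285400390625, -86.56546020507812), (134.16893005371094, 95.3026351928711), 59.83282470703125)
yaw -0.5265166 centre [466.12854004 -86.56546021]
near_left [461.9 -15.3]
mid_left [496.  -35.1]
far_left [530.2 -55. ]
mid_far [ 500.3 -106.4]
far_right [ 470.4 -157.9]
mid_right [ 436.2 -138. ]
near_right [ 402.1 -118.2]
mid_near [432.  -66.7]
```

View pics/both4.png

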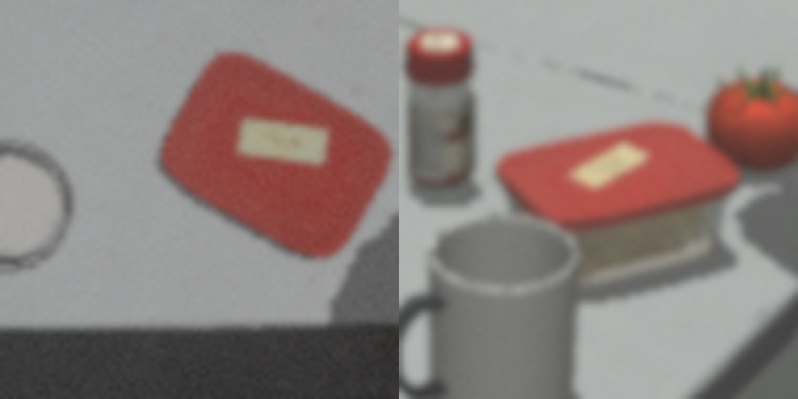

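The tub now sits at (466, −87), yaw −0.53 rad, with the bystanders unmoved and the lid apparently level. I'll finish the near side along its present line with a much lighter press, starting at near right.

```bash
python3 -m inch '{"dr":[[0,0,-0.95],[0,0,-0.95],[0,0,-0.95],[0,0,-0.95],[0,0,-0.95],[0,0,-0.95],[0,0,-0.95],[0,0,0],[0,0,0],[0,0,0],[0,0,0],[0,0,0],[0,0,0],[0,0,0]],"slide":[[0.03,0.75,0],[0.03,0.75,0],[0.03,0.75,0],[0.03,0.75,0],[0,0,0],[0,0,0],[0,0,-0.6],[0,0,-0.6],[0,0,-0.6],[0,0,-0.6],[0,0,-0.4],[0,0,-0.2],[0,0,0],[0,0,0]],"claw":[-1,-1,-1,-1,-1,-1,-1,-1,-1,-1,-1,-1,-1,-1]}' | egrep 't:|pos|ft|ee'
python3 -m inch '{"dr":[[0,0,0]],"slide":[[0,0,0]],"claw":[-1]}' | egrep 'pos|ft'
```

```text
t: 21.53
position: [378.8, -172.3, 88.0]
ee_rot: [-0.022, 0.974, -0.225, 0.005]
ft_force: [0.4, -0.5, -0.4]
position: [379.2, -172.6, 88.4]
ft_force: [-0.1, -0.4, 0.6]
```

```bash
python3 -c "
from h import *
s=ctrl.state();print(s['t'],s['qpos'].round(3),s['position'],s['ee_rot'],s['joint_torque'].round(2),s['ft_force'])"
```

```text
21.6167 [-0.456 -0.237 -0.447  1.36   0.046  3.141] [ 379.18142154 -172.59849812   88.44550702] [-0.02219172  0.97395593 -0.22557926  0.00560044] [ 7.000e-02 -3.130e+01  4.595e+01  2.000e-02  1.500e-01  0.000e+00] [-0.0894014  -0.35748761  0.60761056]
```

J6 ran onto its end of range, so that wrist turn isn't available. I'll turn the other way instead; the quarter turn gives an equivalent footprint.

Run:
```python
from h import *
from scipy.spatial.transform import Rotation as Ro
s=ctrl.state();q=s['ee_rot'];cur=Ro.from_quat(q,scalar_first=True)
y=1.04;tgt=Ro.from_euler('z',y)*Ro.from_euler('x',np.pi)
print(np.degrees((tgt*cur.inv()).as_rotvec())/5)
# two-stage: level first
y0=-0.40;t0=Ro.from_euler('z',y0)*Ro.from_euler('x',np.pi)
print(np.degrees((t0*cur.inv()).as_rotvec())/5)
```

```text
[-0.55550112 -0.15541276 17.13045538]
[-0.47306034  0.22688521  0.63239498]
```

```bash
python3 -m inch '{"dr":[[0,0,0.5],[-0.47,0.23,0.13],[0,0,0.97],[0,0,0.97],[0,0,0.97],[0,0,0.97],[0,0,0.97],[0,0,0.97],[0,0,0.97],[0,0,0.97],[0,0,0.97],[0,0,0.97],[0,0,0.97],[0,0,0.97],[0,0,0.97],[0,0,0.97],[0,0,0.97],[0,0,0.97],[0,0,0.97],[0,0,0]],"slide":[[0,0,0.35],[0,0,0.35],[0.045,0.107,0],[0.045,0.107,0],[0.045,0.107,0],[0.045,0.107,0],[0.045,0.107,0],[0.045,0.107,0],[0.045,0.107,0],[0.045,0.107,0],[0.045,0.107,0],[0.045,0.107,0],[0.045,0.107,0],[0.045,0.107,0],[0.045,0.107,0],[0.045,0.107,0],[0.045,0.107,0],[0.045,0.107,0],[0.045,0.107,0],[0,0,0]],"claw":[-1,-1,-1,-1,-1,-1,-1,-1,-1,-1,-1,-1,-1,-1,-1,-1,-1,-1,-1,-1]}' | egrep 't:|pos|ft|ee'
python3 - <<'E'
from h import *
from scipy.spatial.transform import Rotation as Ro
s=ctrl.state();cur=Ro.from_quat(s['ee_rot'],scalar_first=True)
tgt=Ro.from_euler('z',1.04)*Ro.from_euler('x',np.pi)
print(s['t'],s['qpos'].round(3),s['position'],np.degrees((tgt*cur.inv()).as_rotvec())/5)
E
```

```text
t: 23.28
position: [402.2, -117.8, 109.3]
ee_rot: [0.001, 0.867, 0.498, -0.001]
ft_force: [-0.4, -0.1, 0.1]
23.2833 [-0.283 -0.237 -0.406  1.401 -0.002  1.816] [ 402.22219728 -117.76034164  109.33096746] [ 0.02911892 -0.0015507  -0.029575  ]
```

```bash
python3 -m inch '{"dr":[[0,0,0],[0,0,0],[0,0,0],[0,0,0]],"slide":[[0,0,-0.4],[0,0,-0.4],[0,0,0],[0,0,0]],"claw":[-1,-1,-1,-1]}' | egrep 'pos|ft'
for i in 1 2 3 4; do python3 -m inch '{"dr":[[0,0,0],[0,0,0],[0,0,0]],"slide":[[0,0,-0.035],[0,0,0],[0,0,0]],"claw":[-1,-1,-1]}' | egrep 'pos|ft'; done
```

```text
position: [400.8, -118.0, 83.2]
ft_force: [-0.2, -1.1, -0.7]
position: [401.8, -118.1, 83.6]
ft_force: [-0.3, 1.0, -0.1]
position: [401.7, -118.1, 82.4]
ft_force: [-0.7, 0.3, -0.4]
position: [401.6, -118.0, 81.2]
ft_force: [0.0, 0.3, 0.1]
position: [401.7, -118.1, 80.5]
ft_force: [-0.8, -0.1, 3.7]
```

Contact is at the home height, so near right is flush. Now the light run along the near side.

```bash
python3 -m inch '{"dr":[[0,0,0],[0,0,0],[0,0,0]],"slide":[[0,0,-0.03],[0,0,0],[0,0,0]],"claw":[-1,-1,-1]}' | egrep 'pos|ft'
for i in 1 2; do python3 -m inch '{"dr":[[0,0,0],[0,0,0],[0,0,0],[0,0,0],[0,0,0],[0,0,0],[0,0,0],[0,0,0],[0,0,0]],"slide":[[0.055,0.095,0],[0.055,0.095,0],[0.055,0.095,0],[0.055,0.095,0],[0.055,0.095,0],[0.055,0.095,0],[0.055,0.095,0],[0.055,0.095,0],[0.055,0.095,0]],"claw":[-1,-1,-1,-1,-1,-1,-1,-1,-1]}' | egrep 'pos|ft'; done
python3 - <<'E'
from h import *
a=red(cv2.imread("pics/side4.png"));im=cams.grab_frame("side");cv2.imwrite("pics/side5.png",im)
b=red(im);S=np.s_[185:205,345:415]
for m in(a,b):
    ys,xs=np.nonzero(m[160:240,320:420] if 0 else m[180:230,250:420]);print(xs.min()+250,xs.max()+250,ys.min()+180,ys.max()+180)
E
```

```text
position: [401.8, -118.2, 79.9]
ft_force: [-1.5, -0.4, 7.0]
position: [416.9, -93.1, 80.4]
ft_force: [-3.2, -5.1, 10.9]
position: [431.9, -67.3, 80.4]
ft_force: [-1.9, -5.9, 9.7]
254 327 180 213
254 327 180 213
```

```bash
for i in 1 2; do python3 -m inch '{"dr":[[0,0,0],[0,0,0],[0,0,0],[0,0,0],[0,0,0],[0,0,0],[0,0,0],[0,0,0],[0,0,0]],"slide":[[0.055,0.095,0],[0.055,0.095,0],[0.055,0.095,0],[0.055,0.095,0],[0.055,0.095,0],[0.055,0.095,0],[0.055,0.095,0],[0.055,0.095,0],[0.055,0.095,0]],"claw":[-1,-1,-1,-1,-1,-1,-1,-1,-1]}' | egrep 'pos|ft'; done
python3 -m inch '{"dr":[[0,0,0],[0,0,0],[0,0,0],[0,0,0]],"slide":[[0,0,-0.03],[0,0,0],[0,0,0],[0,0,0]],"claw":[-1,-1,-1,-1]}' | egrep 't:|pos|ft'
```

```text
position: [447.1, -41.2, 80.4]
ft_force: [0.6, -2.0, 7.1]
position: [461.5, -15.6, 79.9]
ft_force: [-0.4, -2.6, 5.8]
t: 28.25
position: [461.7, -15.4, 79.3]
ee_rot: [0.001, 0.868, 0.496, -0.0]
ft_force: [-0.6, -0.0, 9.4]
```

The lap is closed at near left. I'll lift off, check the pose, then probe the far side.

```bash
python3 -m inch '{"dr":[[0,0,0],[0,0,0],[0,0,0],[0,0,0],[0,0,0],[0,0,0],[0,0,0],[0,0,0],[0,0,0],[0,0,0],[0,0,0],[0,0,0]],"slide":[[0,0,0.1],[0,0,0.5],[0,0,0.9],[0,0,0.9],[0,0,0.9],[-0.8,-0.9,0],[-0.8,-0.9,0],[-0.8,-0.9,0],[-0.8,-0.9,0],[-0.8,-0.9,0],[0,-0.9,0],[0,-0.9,0]],"claw":[-1,-1,-1,-1,-1,-1,-1,-1,-1,-1,-1,-1]}' | egrep 't:|pos|ft'
python3 meas.py 6
```

```text
t: 29.25
position: [339.9, -205.7, 177.7]
ee_rot: [0.001, 0.868, 0.496, -0.001]
ft_force: [0.7, 1.1, -0.2]
((463.8217468261719, -86.33430480957031), (134.09225463867188, 95.35108947753906), 56.719207763671875)
yaw -0.58085954 centre [463.82174683 -86.33430481]
near_left [463.5 -14.9]
mid_left [496.5 -36.6]
far_left [529.5 -58.3]
mid_far [ 496.8 -108. ]
far_right [ 464.2 -157.8]
mid_right [ 431.2 -136.1]
near_right [ 398.1 -114.4]
mid_near [430.8 -64.7]
```

View pics/both6.png

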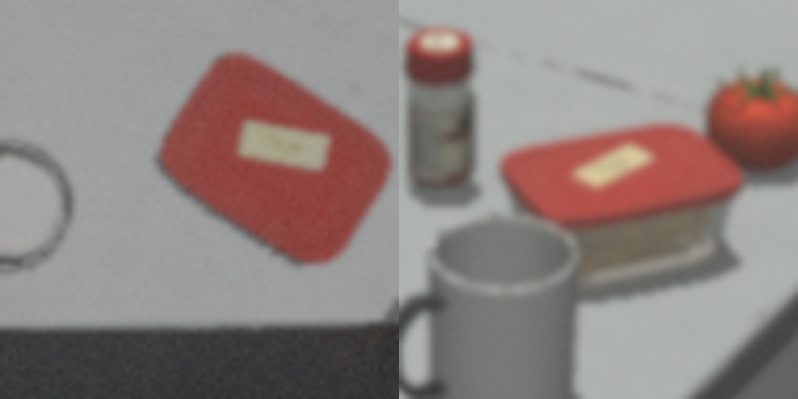

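The light run turned it only 0.05 rad more; the lid looks level and the mug, jar and tomato haven't moved. Now a vertical touch at mid far to check that the far side is home.

```bash
python3 -m inch '{"dr":[[0,0,0],[0,0,0],[0,0,0],[0,0,0],[0,0,0],[0,0,0],[0,0,0],[0,0,0],[0,0,0],[0,0,0],[0,0,0],[0,0,0],[0,0,0],[0,0,0],[0,0,0]],"slide":[[0.655,0.407,0],[0.655,0.407,0],[0.655,0.407,0],[0.655,0.407,0],[0.655,0.407,0],[0.655,0.407,0],[0.655,0.407,0],[0.655,0.407,0],[0,0,-0.8],[0,0,-0.8],[0,0,-0.8],[0,0,-0.4],[0,0,-0.2],[0,0,0],[0,0,0]],"claw":[-1,-1,-1,-1,-1,-1,-1,-1,-1,-1,-1,-1,-1,-1,-1]}' | egrep 't:|pos|ft'
```

```text
t: 30.6
position: [498.5, -106.7, 88.3]
ee_rot: [0.001, 0.868, 0.496, -0.001]
ft_force: [0.3, 0.7, 0.7]
```

```bash
for i in 1 2 3 4 5 6; do python3 -m inch '{"dr":[[0,0,0],[0,0,0],[0,0,0]],"slide":[[0,0,-0.04],[0,0,0],[0,0,0]],"claw":[-1,-1,-1]}' | egrep 'pos|ft'; done
```

```text
position: [498.7, -106.9, 87.1]
ft_force: [-0.6, 0.3, 0.0]
position: [498.2, -106.8, 85.1]
ft_force: [0.2, 0.1, 0.0]
position: [498.2, -106.7, 83.7]
ft_force: [0.7, -0.2, -0.3]
position: [498.2, -106.7, 82.5]
ft_force: [-0.7, 0.3, 0.1]
position: [498.4, -106.8, 81.7]
ft_force: [-0.7, 0.4, 3.8]
position: [498.5, -106.8, 81.0]
ft_force: [-1.1, 0.1, 7.5]
```

```bash
for i in 1 2; do python3 -m inch '{"dr":[[0,0,0],[0,0,0],[0,0,0]],"slide":[[0,0,-0.04],[0,0,0],[0,0,0]],"claw":[-1,-1,-1]}' | egrep 'pos|ft'; done
```

```text
position: [498.7, -106.9, 80.3]
ft_force: [-2.2, 0.2, 12.0]
position: [499.0, -107.0, 79.7]
ft_force: [-3.6, 0.1, 15.6]
```

The force climbs steadily to 15 N with no sinking, so the far side is home too. I'll lift off, stand clear and hand in.

```bash
python3 -m inch '{"dr":[[0,0,0],[0,0,0],[0,0,0],[0,0,0],[0,0,0],[0,0,0],[0,0,0],[0,0,0],[0,0,0],[0,0,0],[0,0,0],[0,0,0]],"slide":[[0,0,0.15],[0,0,0.5],[0,0,0.9],[0,0,0.9],[0,0,0.9],[0,0,0.5],[-0.6,-0.6,0],[-0.6,-0.6,0],[-0.6,-0.6,0],[-0.6,-0.6,0],[0,0,0],[0,0,0]],"claw":[-1,-1,-1,-1,-1,-1,-1,-1,-1,-1,-1,-1]}' | egrep 't:|pos|ft' && python3 -c "
from station import ctrl
print(ctrl.close_job())"
```

```text
t: 33.6
position: [425.7, -179.4, 193.3]
ee_rot: [0.001, 0.869, 0.495, -0.001]
ft_force: [0.1, -0.1, -0.2]
the job is handed in; nothing more can be done
None
```

I handed the job in with the lid flush as far as I could probe, but the tub got shoved: the drag turned it about 0.63 rad clockwise and moved it about 14 mm, against your instruction. The fingertips also ran off partway along the near side, so I lifted and re-ran that side lightly from near right back to near left; the peak force I read was about 21 N, and the mug, tomato and spice jar looked unmoved.

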